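Reload the crate nailer's magazine

ROBOT

A 7-joint arm with a two-finger parallel gripper is mounted at the origin on the work surface. World frame = base frame: x ahead of the robot, y to its left, z up, the work surface at z = 0. Lengths are in m, angles in rad, forces in N, time in s.
With the tool pointing down it reaches from about 0.35 to 0.9 m from the base axis. Payload 8.1 kg.
Tool frame: the origin (TCP) lies midway between the tips of the shut fingers; the grasp point (between the pads) lies 19 mm behind it; z points along the fingers, y is the line along which they close (so a half turn about z gives the same grasp; the last joint's range is limited). The gripper opens to 92 mm and grips with 3 to 60 N. Pads are 19 mm wide; open, the fingers measure 130 mm over their backs; the gripper's body (75 mm by 190 mm) begins 47 mm behind the grasp point.
Start: joints at [-1.426, 0.434, 0.025, 1.573, -0.012, 1.134, -0.075], TCP at [0.153, 0.606, 0.227] pointing down, gripper open.
Joint ranges: [-2.62, 2.62], [-0.44, 2.09], [-1.27, 1.32], [0.08, 2.57], [-1.32, 4.46], [0.12, 2], [-2.74, 2.74]. Speed limits (rad/s): [2.22, 2.22, 3.01, 3.01, 3.14, 3.14, 3.14].

INTERFACE

Orientations are given as a rotation vector (axis times angle).
In Python, from cell import arm gives the robot as it stands.
- The arm moves only by the tool send_rows, never from a script. Its argument "increments" is a list of rows, each a list of 3 entries, a list of its own where there are three numbers: the finger opening in cm, from 0 to 9.18, then the shift along the tool's x, y, z in cm, then the turn, a rotation vector about the tool's x, y, z in rad. A call has 1 to 5 rows; each row shifts and turns the commanded pose from where the row before left it, along the tool's axes as they then stand; what a row does not reach is not made up. A row lasts 1/10 s, in which the tool goes at most 50 mm and 8.59 degrees, less where a joint would pass 70% of its speed; a pose out of reach is approached as far as the arm can. A call is refused whole if a number of a shift passes 5 or a number of a turn 0.15, either way. A call with a gripper value outside its range is refused whole. The fingers move at their own pace and stop on an object; "force" is the grip in N (left out, the last holds). Time passes only in rows, so rows that do not move let the fingers close. It gives the time, the measured TCP pose, the force, the opening and the grip force at its end, in the units of the state.
- arm.observe(): the state, without advancing time (a new reading comes with each control period).
- arm.get_image(name): name is "side" or "top" or "wrist"; returns the picture (420x560x3 uint8, red, green, blue); there is no depth.
- arm.camera_params(name): a dict with "camera_matrix" (3x3 intrinsics, pixels), "k1" (the pictures are not rectified: a ray, as slopes to the right and down, at radius r is drawn at 1 + k1 r^2 times it, then the intrinsics apply), "R" (3x3) and "t" (3): a world point X has camera coordinates R X + t. Camera axes: x right, y down, z forward; pixel columns grow to the right and rows downward; lengths in m; the calibration is good to about 2 mm. A picture is of the moment at which its call begins: read the wrist's pose just before it. camera_params takes no time and is no camera call; for the wrist camera it gives the pose at the moment of the call.
- arm.sign_off(): hands the job in; it is judged then, once.
The state is a dict: "clock": time; "joints": joint angles; "dq": joint speeds; "joint_efforts": joint torques, N m; "position": TCP position; "ee_rot": TCP orientation; "force": force on the tool from outside, world axes, zero at the start; "ft_torque": the same for the moment, N m; "width": opening from 0.0 (shut) to 1.0 (fully open); "gripper_force": force on a finger pad.
Only numpy, scipy, OpenCV 4.12 (cv2) and the standard library are available. Lean on these libraries where they do the work, as an engineer would, in place of code of your own. Each camera call takes 0.05 s, during which the arm holds its last target. There are 200 camera calls.

TASK

Reload the magazine: take the full strip of nails out of the wooden rack (leave the part-used one standing where it is), set it upright in the magazine's channel on the loading ledge, and push it gently back against the spring follower until its tail just clears the ledge, without driving the follower against its stop, and it goes fully down into the channel. Then let it go, slide the cover rail all the way shut over it, and let go of the rail.

Things in the scene. Friction and masses are not known exactly. Their poses are not given: they have to be found in the camera images.
- strip: the full nail strip: 10 steel nails in a row, points down, joined by two paper bands: an upright bar 80 mm long (its x), 9 mm thick (its y), 50 mm tall, about 80 g. Origin at the centre of its underside, z up. Both ends are alike. It stands in one of the rack's grooves, underside 6 mm above the table, its lower 12 mm inside the groove; take it by its sides.
- stub: the part-used strip: same 9 mm thickness and 50 mm height, but only 4 nails, 32 mm long. Stands in the other groove. Origin at the centre of its underside. To be left there.
- rack: fixed wooden rack 110 x 110 x 18 mm, origin at the centre of its underside; two grooves 12.4 mm wide along its x, at y = +35 and -35 mm, floor 6 mm above the table.
- rail_handle (a point): centre of the top of the rail's black upright handle (16 mm along, 14 mm across, 30 mm tall), 112 mm above the table; moves with the rail, axes as the magazine. The rail is a steel bar 16 mm wide, 4 mm thick; its underside passes 3 mm above a seated strip and jams on one not down. Shut, the bar covers magazine x = -8 to 148 mm, the handle at x = 40 mm.
- magazine: the nailer's magazine, a fixed base plate 310 x 60 x 10 mm; x runs along it from its open loading end to the spring end, z up, origin on the table under its centre line. An aluminium channel is clamped on the plate, true to its x axis and centred, but set anywhere within 7 mm either way along x (not reported). From x = 115 to 235 mm two walls 78 mm high carry the cover rail.
- seat (a point): on the channel's floor, 25 mm above the table, at magazine x = 40 mm; axes as the magazine. A seated strip's origin lies here, give or take the channel's setting (7 mm along x). The channel: open above, 13 mm wide; walls rise 12 mm above the floor, flaring to 23 mm wide at 17 mm. Loading ledge: 40 mm before (-x) the seated strip's middle the floor steps up 8 mm, for 44 mm.
- follower (a joint): how far the spring follower is pushed back to +x, m. It is a block 20 mm high in the channel; at 0 (rest) its near face is 52 mm from the ledge's step, too near for the 80 mm strip. It yields at 2.4 N plus 0.08 N per mm. The strip's tail clears the step at 0.028, where a seated strip keeps it; the hard stop is at 0.0335. Noisy reading.
- rail (a joint): how far the cover rail is open, m: 0 fully shut (hard stop), about 0.11 open. It slides along the magazine's x, open towards +x, with about 3 N friction, and stays where it is left.
Things that resemble listed ones, but are neither listed nor needed, are in the scene too. What is shaped like the strip but orange or yellow is not meant.

How it is judged:
By the outcome, as a careful person would: the job done as asked, in the order asked, and still so for the second after the job is handed in, with the robot touching nothing.
It also fails if it takes over 69 s, if anything falls off the work surface, if the arm or the gripper's body presses on something with over 40 N, if the wrist force passes 120 N, or if a joint passes its speed limit or range.

## Working session

There is one attempt and no reset: what is moved stays moved. The work goes in short steps, Python scripts to look and compute and a tool call to move; the robot and the scene stay as the last step left them, time stands still between calls to the robot, and variables do not carry over. Pictures are saved under pics/ and viewed, at most 13 in all, crops included, and the job is handed in when it is done.

Besides the shell and the picture viewer there is one more tool, called after "Request:" as name(argument=value, ...) on one line, values as JSON. send_rows: Moves the arm, as the interface text tells. Its arguments: {"type":"object","properties":{"increments":{"type":"array"},"force":{"type":"number"}},"required":["increments"]}

```bash
mkdir -p pics; ls; cat > h.py <<'E'
import numpy as np, cv2
from cell import arm
from scipy.spatial.transform import Rotation as Ro
def snap(n,f):
    p=arm.camera_params(n); im=arm.get_image(n); cv2.imwrite('pics/'+f,im[:,:,::-1]); return im,p
def ray(p,uv):
    K=np.array(p['camera_matrix']);k=p['k1'];R=np.array(p['R']);t=np.array(p['t'])
    d=np.linalg.inv(K)@[uv[0],uv[1],1]; d=d[:2]
    u=d.copy()
    for _ in range(20): u=d/(1+k*(u@u))
    return -R.T@t, R.T@np.array([u[0],u[1],1])
def onz(p,uv,z):
    c,d=ray(p,uv); return c+d*(z-c[2])/d[2]
def proj(p,X):
    K=np.array(p['camera_matrix']);x=np.array(p['R'])@X+np.array(p['t']);s=x[:2]/x[2]
    s=s*(1+p['k1']*(s@s)); return (K@[s[0],s[1],1])[:2]
E
python3 - <<'E'
from h import *
np.set_printoptions(precision=4,suppress=True)
a,pa=snap('top','t0.png'); b,pb=snap('side','s0.png')
for p in (pa,pb): print(p['camera_matrix'],p['k1'],-np.array(p['R']).T@p['t'],p['R'])
print(arm.observe())
E
```

```text
pics
[[468.8679   0.     282.3234]
 [  0.     468.8679 209.9427]
 [  0.       0.       1.    ]] 0.02300182591215387 [0.3764 0.067  1.0923] [[-0.0098 -0.9999 -0.0056]
 [-0.995   0.0103 -0.0992]
 [ 0.0992  0.0046 -0.9951]]
[[483.3937   0.     270.75  ]
 [  0.     483.3937 209.7796]
 [  0.       0.       1.    ]] -0.03507700065775602 [0.4327 0.7661 0.5561] [[-0.997  -0.0773  0.0034]
 [-0.0454  0.5489 -0.8347]
 [ 0.0626 -0.8323 -0.5508]]
{'clock': 0.1, 'joints': array([-1.4256,  0.4352,  0.025 ,  1.574 , -0.0116,  1.134 , -0.0751]), 'dq': array([ 0.0019, -0.0008, -0.0006, -0.0026, -0.0035,  0.0007, -0.0018]), 'joint_efforts': array([  0.0026, -66.913 ,   0.9875, -31.5146,  -0.0606,   0.0374,
         0.    ]), 'position': array([0.1532, 0.6054, 0.226 ]), 'ee_rot': array([-0.3883, -3.1175,  0.0023]), 'force': array([ 0.5975,  0.5706, -0.3583]), 'ft_torque': array([-0.039 , -0.0064,  0.0306]), 'gripper_force': 0.0, 'width': 1.0020935700674576}
```

View pics/t0.png

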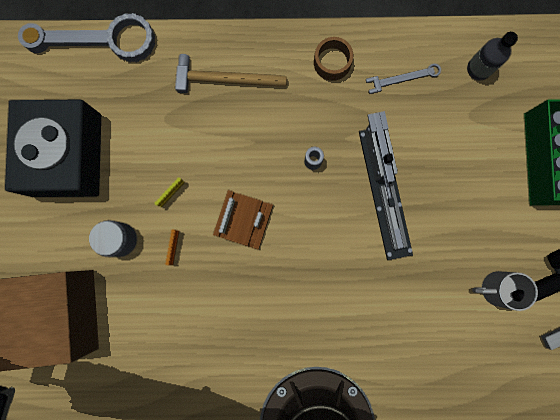

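View pics/s0.png

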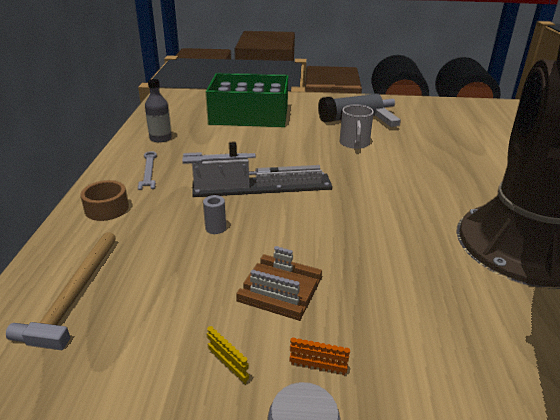

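The top view shows the rack at (244,220), with the full strip in its left groove at about (228,215) and the stub at (259,220). The magazine runs from (400,258), the loading end, to (375,115), with the handle near (389,158). The side view has the rack at (280,282) and the magazine at (260,180).

```bash
python3 - <<'E'
import cv2,numpy as np
a=cv2.imread('pics/t0.png');b=cv2.imread('pics/s0.png')
f=lambda im,x,y,w,h,s:cv2.resize(im[y:y+h,x:x+w],None,fx=s,fy=s,interpolation=cv2.INTER_CUBIC)
c=np.zeros((600,800,3),np.uint8)
m=f(a,350,105,70,160,3.75);c[:600,:262]=m[:,:262]
m=f(a,205,180,80,75,3.75);c[:m.shape[0],270:270+m.shape[1]]=m
m=f(b,175,135,165,65,3.2);c[300:300+m.shape[0],270:270+m.shape[1]]=m
cv2.imwrite('pics/c0.png',c)
E
```

```text
(no output)
```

View pics/c0.png

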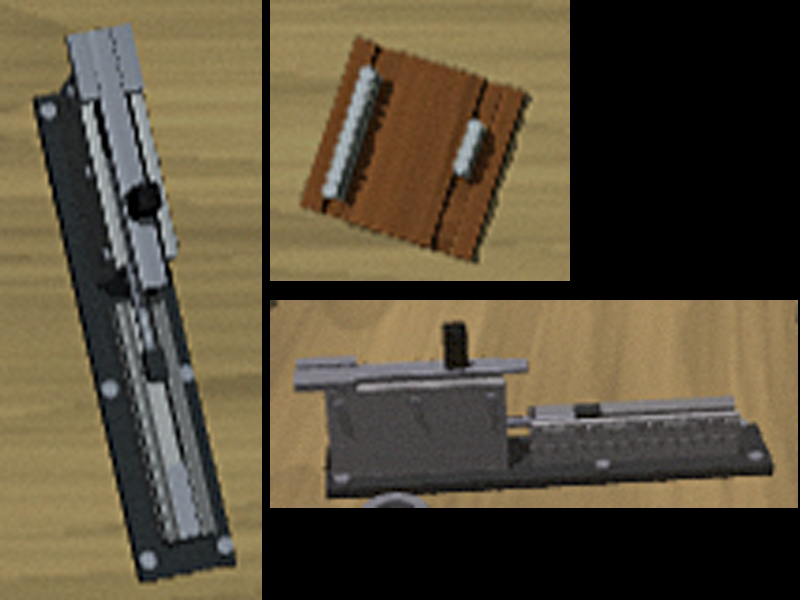

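The crop shows the magazine's loading end at the bottom: bright ledge near (180,500), black follower block at (152,362), handle at (143,200), plate corners at (140,582), (235,567) and (33,97). The full strip runs from about (371,68) to (330,195), the stub is at (470,148).

```bash
python3 - <<'E'
from h import *
np.set_printoptions(precision=4,suppress=True)
p=arm.camera_params('top'); s=3.75
M=lambda x,y,z:onz(p,(350+x/s,105+y/s),z)
Rk=lambda x,y,z:onz(p,(205+(x-270)/s,180+y/s),z)
print('plate',M(140,582,.01),M(235,567,.01),M(33,97,.01))
d=M(33,97,.01)-M(140,582,.01); print(np.linalg.norm(d),np.degrees(np.arctan2(d[1],d[0])))
print('ledge start',M(185,540,.033),'ledge end',M(178,462,.033),'follower front top',M(154,380,.045), 'back',M(149,347,.045))
print('handle',M(143,200,.112))
a,b=Rk(369,70,.056),Rk(331,194,.056);print('strip',a,b,(a+b)/2,np.linalg.norm(a-b),np.degrees(np.arctan2(*(a-b)[1::-1])))
print('rack',[Rk(*q,.018) for q in((358,37),(531,95),(475,262),(302,205))])
# side view check of strip top ends
E
```

```text
plate [ 0.3662 -0.1672  0.01  ] [ 0.3749 -0.2253  0.01  ] [ 0.6696 -0.1098  0.01  ]
0.308680966025992 10.712494544425521
ledge start [ 0.3912 -0.1899  0.033 ] ledge end [ 0.438  -0.1873  0.033 ] follower front top [ 0.4865 -0.1718  0.045 ] back [ 0.5064 -0.1695  0.045 ]
handle [ 0.5817 -0.1537  0.112 ]
strip [0.5062 0.185  0.056 ] [0.4327 0.2073 0.056 ] [0.4695 0.1962 0.056 ] 0.07676066326315518 -16.914850902062973
rack [array([0.5315, 0.1961, 0.018 ]), array([0.4944, 0.0897, 0.018 ]), array([0.3925, 0.1246, 0.018 ]), array([0.4283, 0.2302, 0.018 ])]
```

Request:
send_rows(increments=[[9,[-3.7,-2.9,0],[0,0,0]],[9,[-3.7,-2.9,0],[0,0,0]],[9,[-3.7,-2.9,0],[0,0,0]],[9,[-3.7,-2.9,0],[0,0,0]],[9,[-3.7,-2.9,0],[0,0,0]]])

```text
clock: 0.6
position: [0.2978, 0.4181, 0.2265]
ee_rot: [-0.388, -3.117, 0.001]
force: [0.7, 1.1, 0.1]
width: 0.978
gripper_force: 0.0
```

Request:
send_rows(increments=[[9,[-3.7,-2.9,0],[0,0,0]],[9,[-3.7,-2.9,0],[0,0,0]],[9,[-3.7,-2.9,0],[0,0,0]],[9,[-3.7,-2.9,0],[0,0,0]],[9,[-3.7,-2.9,0],[0,0,0.065]]])

```text
clock: 1.1
position: [0.4416, 0.2322, 0.2267]
ee_rot: [-0.49, -3.103, -0.0]
force: [1.0, -0.2, -0.5]
width: 0.983
gripper_force: 0.0
```

```bash
python3 - <<'E'
from h import *
np.set_printoptions(precision=4,suppress=True)
o=arm.observe();print(o['clock'],o['position'],o['ee_rot']); a,p=snap('wrist','w0.png')
print(p['camera_matrix'][0],-np.array(p['R']).T@p['t'],p['R'])
E
```

```text
1.1 [0.4416 0.2322 0.2267] [-0.4898 -3.103  -0.0002]
[322.255    0.     281.5774] [0.3641 0.2566 0.3852] [[ 0.3074  0.9516  0.0001]
 [ 0.9076 -0.2932  0.3006]
 [ 0.286  -0.0924 -0.9538]]
```

View pics/w0.png

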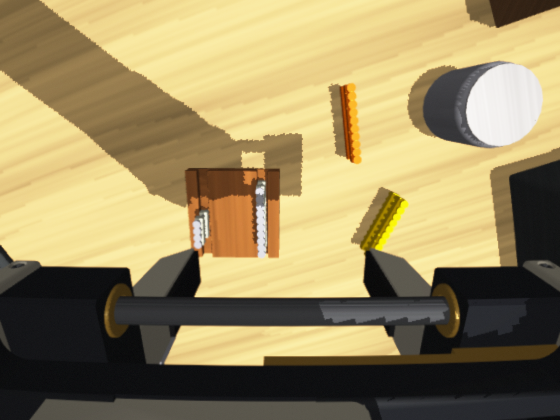

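The wrist view shows the rack at cols 188–280, rows 168–258. The full strip sits at cols 254–268, rows 178–256, and the stub around (201,229).

```bash
cat >> h.py <<'E'
def strip_fit(im,p,box,z):
    x0,y0,x1,y1=box; c=im[y0:y1,x0:x1].astype(int)
    m=((c.max(2)-c.min(2)<35)&(c.min(2)>90)).astype(np.uint8)
    n,l,st,_=cv2.connectedComponentsWithStats(cv2.morphologyEx(m,cv2.MORPH_CLOSE,np.ones((5,5),np.uint8)))
    i=1+np.argmax(st[1:,4]); ys,xs=np.nonzero(l==i)
    P=np.array([onz(p,(x+x0,y+y0),z)[:2] for x,y in zip(xs,ys)])
    r=cv2.minAreaRect((P*1000).astype(np.float32)); return r,cv2.boxPoints(r),st[i]
E
python3 - <<'E'
from h import *
np.set_printoptions(precision=2,suppress=True)
im=cv2.imread('pics/w0.png')[:,:,::-1]; p=arm.camera_params('wrist')
for z in(.056,.018): print(strip_fit(im,p,(240,160,280,262),z))
for q in((188,169),(280,169),(280,257),(189,258)): print(1000*onz(p,q,.018))
o=arm.observe();print(Ro.from_rotvec(o['ee_rot']).as_matrix())
E
```

```text
(((472.1755676269531, 191.256103515625), (10.829233169555664, 87.31949615478516), 71.70057678222656), array([[429.02, 199.82],
       [511.93, 172.41],
       [515.33, 182.69],
       [432.42, 210.11]], dtype=float32), array([ 15,  21,  12,  77, 723], dtype=int32))
(((484.08685302734375, 184.39781188964844), (12.079330444335938, 97.39936828613281), 71.7005615234375), array([[435.95, 193.95],
       [528.43, 163.37],
       [532.22, 174.84],
       [439.75, 205.42]], dtype=float32), array([ 15,  21,  12,  77, 723], dtype=int32))
[397.7  125.82  18.  ]
[432.07 226.51  18.  ]
[537.55 190.53  18.  ]
[502.3   80.98  18.  ]
[[-0.95  0.32  0.  ]
 [ 0.32  0.95 -0.  ]
 [-0.   -0.   -1.  ]]
```

Request:
send_rows(increments=[[5,[-4.28,0,0],[0,0,0]],[5,[0,-2.91,3],[0,0,0]],[5,[0,0,4.5],[0,0,0]],[5,[0,0,2],[0,0,0]],[5,[0,0,0],[0,0,0]]])

```text
clock: 1.65
position: [0.4704, 0.1921, 0.129]
ee_rot: [-0.489, -3.099, 0.006]
force: [-0.3, 0.3, -0.2]
width: 0.595
gripper_force: 0.0
```

```bash
python3 - <<'E'
from h import *
np.set_printoptions(precision=4,suppress=True)
o=arm.observe();print(o['clock'],o['position'],o['ee_rot'],o['width']); a,p=snap('wrist','w1.png')
print([proj(p,np.array([*(o['position'][:2]),z])) for z in (.056,.03)])
cv2.imwrite('pics/w1c.png',a[130:420,100:460,::-1])
E
```

```text
1.65 [0.4704 0.1921 0.129 ] [-0.4889 -3.0985  0.0059] 0.5952241297590533
[array([282.7315, 220.9325]), array([282.7618, 210.7439])]
```

View pics/w1c.png

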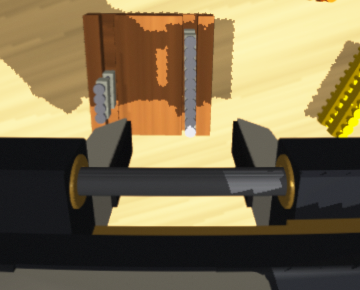

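The crop shows the strip top as a vertical bar at crop cols 184–196 (image col about 290), rows about 163–264, slightly right of the tool's centre column at 283.

```bash
python3 - <<'E'
from h import *
np.set_printoptions(precision=4,suppress=True)
im=cv2.imread('pics/w1.png')[:,:,::-1]; p=arm.camera_params('wrist');o=arm.observe()
r,b,st=strip_fit(im,p,(275,155,305,272),.056);print(r,st)
R=Ro.from_rotvec(o['ee_rot']).as_matrix()
for q in b: print(R[:2,:2].T@(q/1000-o['position'][:2])*1000)
E
```

```text
((470.4717712402344, 198.87818908691406), (8.283105850219727, 86.10884857177734), 72.82633209228516) [   9    5   12  108 1188]
[46.0023  0.7018]
[-40.0989   1.8298]
[-39.9904  10.1122]
[46.1109  8.9841]
```

Request:
send_rows(increments=[[5,[0,0.48,3.5],[0,0,0]],[5,[0,0,3.5],[0,0,0]],[5,[0,0,2.0],[0,0,0]],[5,[0,0,0],[0,0,0]]])

```text
clock: 2.1
position: [0.4734, 0.1979, 0.0409]
ee_rot: [-0.488, -3.102, 0.002]
force: [-0.8, -0.8, 0.9]
width: 0.543
gripper_force: 0.0
```

```bash
python3 - <<'E'
from h import *
np.set_printoptions(precision=4,suppress=True)
a,p=snap('wrist','w2.png');o=arm.observe();print(o['clock'],o['position'],o['width'])
r,b,st=strip_fit(a,p,(265,130,315,275),.056);print(r,st)
R=Ro.from_rotvec(o['ee_rot']).as_matrix();print(R)
for q in b: print(R[:2,:2].T@(q/1000-o['position'][:2])*1000)
E
```

```text
2.15 [0.4743 0.1981 0.0423] 0.5446468327466664
((447.8721923828125, 204.9344940185547), (8.841522216796875, 47.76871109008789), 71.8013687133789) [   6   50   20   95 1658]
[[-0.9516  0.3074 -0.0003]
 [ 0.3074  0.9516 -0.0001]
 [ 0.0003 -0.0002 -1.    ]]
[51.1575 -5.9393]
[ 3.3894 -6.1876]
[3.3435 2.6538]
[51.1116  2.9021]
```

Request:
send_rows(increments=[[5,[0.2,-0.15,1.2],[0,0,0]],[2,[0,0,0],[0,0,0]],[0,[0,0,0],[0,0,0]],[0,[0,0,0],[0,0,0]],[0,[0,0,0],[0,0,0]]], force=45)

```text
clock: 2.65
position: [0.4723, 0.1972, 0.0306]
ee_rot: [0.489, 3.102, 0.002]
force: [0.2, -0.2, -0.8]
width: 0.244
gripper_force: 0.0
```

Request:
send_rows(increments=[[0,[0,0,0],[0,0,0]],[0,[0,0,0],[0,0,0]]])

```text
clock: 2.85
position: [0.4719, 0.197, 0.03]
ee_rot: [0.489, 3.103, 0.0]
force: [-1.3, 0.4, 3.8]
width: 0.098
gripper_force: 45.0
```

Request:
send_rows(increments=[[0,[0,0,-2],[0,0,0]],[0,[0,0,-4.5],[0,0,0]],[0,[0,0,-4.5],[0,0,0]],[0,[0,0,-4.5],[0,0,-0.12]],[0,[0,0,-3.5],[0,0,-0.12]]])

```text
clock: 3.35
position: [0.472, 0.1968, 0.2225]
ee_rot: [0.107, 3.138, 0.001]
force: [0.6, 1.6, -0.5]
width: 0.095
gripper_force: 45.0
```

Request:
send_rows(increments=[[0,[0,-2,0],[0,0,-0.13]],[0,[0,-2,0],[0,0,-0.13]],[0,[0.1,-4.3,0],[0,0,0]],[0,[0.1,-4.3,0],[0,0,0]],[0,[0.1,-4.3,0],[0,0,0]]])

```text
clock: 3.85
position: [0.4923, 0.0281, 0.2198]
ee_rot: [0.294, -3.128, -0.0]
force: [0.5, 0.8, -1.2]
width: 0.094
gripper_force: 45.0
```

Request:
send_rows(increments=[[0,[0.1,-4.3,0],[0,0,0]],[0,[0.1,-4.3,0],[0,0,0]],[0,[0.1,-4.3,0],[0,0,0]],[0,[0,0,0],[0,0,0]],[0,[0,0,0],[0,0,0]]])

```text
clock: 4.35
position: [0.5132, -0.0986, 0.2195]
ee_rot: [0.289, -3.128, -0.0]
force: [-0.2, -0.2, -1.0]
width: 0.094
gripper_force: 45.0
```

```bash
python3 - <<'E'
from h import *
np.set_printoptions(precision=4,suppress=True)
o=arm.observe();print(o['clock'],o['position'],o['ee_rot'],o['width'],o['force']);a,p=snap('wrist','w3.png')
b,pb=snap('side','s3.png')
R=Ro.from_rotvec(o['ee_rot']).as_matrix();print(R)
w=cv2.resize(a[:300,:,::-1],None,fx=1.42,fy=1.42,interpolation=cv2.INTER_CUBIC)
cv2.imwrite('pics/w3c.png',w)
E
```

```text
4.35 [ 0.5132 -0.0986  0.2195] [ 0.289  -3.1276 -0.0001] 0.09415506328524663 [-0.1637 -0.2385 -0.9968]
[[-0.9831 -0.1832 -0.0006]
 [-0.1832  0.9831  0.    ]
 [ 0.0006  0.0001 -1.    ]]
```

View pics/w3c.png

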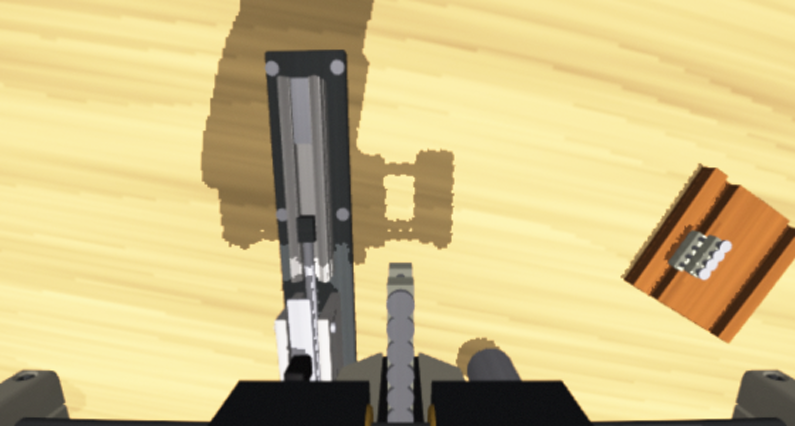

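The magazine sits at left, with plate screws at scaled (272,68), (337,67), (282,214) and (342,214). The ledge/floor colour boundary is near row 143 and the follower spans rows 216–241. The held strip is upright at col 400, its tail face at rows 263–290.

```bash
python3 - <<'E'
from h import *
np.set_printoptions(precision=4,suppress=True)
im=cv2.imread('pics/w3.png')[:,:,::-1]; p=arm.camera_params('wrist')
S=[onz(p,(x/1.42,y/1.42),.011)[:2] for x,y in((272,68),(337,67),(282,214),(342,214))]
n=(S[0]+S[1])/2; m=(S[2]+S[3])/2; print(S,n,m)
C=[onz(p,(x/1.42,y/1.42),.01)[:2] for x,y in((266,52),(346,51))];print('end',C,(C[0]+C[1])/2)
for a,b in((S[0],S[2]),(S[1],S[3]),(n,m)): print(np.degrees(np.arctan2(*(b-a)[::-1])),np.linalg.norm(b-a))
# profile
for y in range(48,176,2):
    xc=(303.5+(y*1.42-75)*0.02)/1.42
    print(y,im[y,int(xc)-2:int(xc)+3].mean(0).astype(int),end=' | ')
print()
y=190
for y in (75,95,130): print([int(v) for v in im[y,190:250].mean(1)])
print([int(v) for v in im[180:215,282].mean(1)], [int(v) for v in im[208,268:298].mean(1)],[int(v) for v in im[245,268:298].mean(1)])
E
```

```text
[array([ 0.3893, -0.2167]), array([ 0.3801, -0.1694]), array([ 0.4949, -0.1962]), array([ 0.4861, -0.149 ])] [ 0.3847 -0.193 ] [ 0.4905 -0.1726]
end [array([ 0.379 , -0.2227]), array([ 0.368 , -0.1648])] [ 0.3735 -0.1937]
10.93840408142602 0.10757210902953912
10.893801867088904 0.10790967226020812
10.916068038430787 0.10774088248361613
48 [47 50 50] | 50 [48 50 50] | 52 [48 50 50] | 54 [86 87 90] | 56 [146 145 151] | 58 [147 146 152] | 60 [146 145 151] | 62 [146 145 151] | 64 [146 144 152] | 66 [145 144 151] | 68 [145 144 150] | 70 [145 144 150] | 72 [145 143 150] | 74 [144 142 149] | 76 [144 142 148] | 78 [143 142 148] | 80 [143 142 148] | 82 [142 141 146] | 84 [141 140 146] | 86 [141 140 146] | 88 [140 140 146] | 90 [140 139 145] | 92 [140 139 145] | 94 [140 138 144] | 96 [138 138 144] | 98 [139 138 143] | 100 [141 139 144] | 102 [156 152 150] | 104 [156 152 149] | 106 [156 152 150] | 108 [156 153 150] | 110 [156 152 150] | 112 [156 153 149] | 114 [156 153 149] | 116 [155 152 149] | 118 [155 151 149] | 120 [154 151 148] | 122 [155 151 149] | 124 [155 151 148] | 126 [154 150 147] | 
[... 1040 characters left out ...]
8, 92, 120, 116, 113, 113, 112, 115, 117, 103, 78, 101, 135, 147, 150, 150, 153, 150, 149, 149, 152, 147, 129, 114, 112, 117, 123, 127, 136, 113, 85, 94, 85, 64, 54, 49, 50, 50, 51, 51, 49, 48, 50, 48, 48, 48, 43, 45, 104, 121, 121]
[215, 214, 214, 213, 197, 116, 97, 97, 105, 129, 148, 149, 136, 98, 87, 94, 98, 96, 96, 96, 113, 144, 143, 122, 92, 103, 125, 127, 127, 127, 128, 128, 127, 127, 127] [213, 213, 214, 212, 188, 123, 101, 121, 127, 130, 129, 127, 127, 128, 127, 128, 128, 128, 129, 125, 122, 105, 113, 167, 204, 208, 208, 208, 208, 209] [209, 209, 209, 205, 157, 121, 123, 126, 126, 128, 128, 126, 127, 126, 126, 126, 125, 126, 126, 125, 125, 123, 124, 161, 207, 211, 211, 210, 210, 209]
```

```bash
python3 - <<'E'
from h import *
np.set_printoptions(precision=4,suppress=True)
p=arm.camera_params('wrist');o=arm.observe();T=o['position'];R=Ro.from_rotvec(o['ee_rot']).as_matrix()
print('cam',-np.array(p['R']).T@p['t'])
th=np.radians(10.91);u=np.array([np.cos(th),np.sin(th)]);v=np.array([-u[1],u[0]])
f=lambda uv,z:(lambda q:(q@u*1000,q@v*1000))(onz(p,uv,z)[:2])
for nm,uv,z in(('ledge0',(211,54),.033),('step',(213.5,101),.033),('fol bottom',(216,151),.025),('fol top',(216,151),.045),('fol back top',(216,170),.045),('floor75',(212,75),.033),('floor95',(213,95),.033),('floor130',(215.7,130),.025),('end',(215.5,36.3),.01)): print(nm,f(uv,z))
print('screws v',[q@v*1000 for q in np.array([[.3847,-.193],[.4905,-.1726]])])
print('tcp',T[:2]@u*1000,T[:2]@v*1000,'toolx yaw',np.degrees(np.arctan2(-R[1,0],-R[0,0])))
print('tail bottom',f((282,184.5),T[2]-.024),'tail top',f((281.5,204),T[2]+.026),'lat',f((281.5,245),T[2]+.026))
E
```

```text
cam [ 0.4334 -0.1127  0.3781]
ledge0 (np.float64(350.9239481376633), np.float64(-261.83437056099876))
step (np.float64(395.6220878080148), np.float64(-261.79552620077635))
fol bottom (np.float64(447.5552359399128), np.float64(-263.723076870597))
fol top (np.float64(445.0991189173193), np.float64(-259.69957281332546))
fol back top (np.float64(464.84393602283524), np.float64(-260.86921907668324))
floor75 (np.float64(370.5566834500037), np.float64(-261.9140131194185))
floor95 (np.float64(389.75692426405453), np.float64(-261.9759593802205))
floor130 (np.float64(425.17462155263155), np.float64(-262.7532226795611))
end (np.float64(330.2047073499352), np.float64(-260.8157629439081))
screws v [np.float64(-262.3226062948166), np.float64(-262.31575213399265)]
tcp 485.7925174930697 -191.83492266355861 toolx yaw 10.790919176650197
tail bottom (np.float64(446.05170551952824), np.float64(-192.25033882408755)) tail top (np.float64(443.1412190043125), np.float64(-192.59625998711343)) lat (np.float64(462.22684785319717), np.float64(-192.62629126362322))
```

Request:
send_rows(increments=[[0,[2.74,-2.32,0],[0,0,0]],[0,[2.74,-2.32,0],[0,0,0]],[0,[2.74,-2.32,1],[0,0,-0.002]],[0,[0,0,4.5],[0,0,0]],[0,[0,0,4.5],[0,0,0]]])

```text
clock: 4.95
position: [0.4465, -0.1809, 0.1198]
ee_rot: [-0.297, 3.123, -0.001]
force: [1.6, 0.7, -2.3]
width: 0.099
gripper_force: 45.0
```

Request:
send_rows(increments=[[0,[0,0,3.0],[0,0,0]],[0,[0,0,0.5],[0,0,0]],[0,[0,0,0],[0,0,0]],[0,[0,0,0],[0,0,0]]])

```text
clock: 5.35
position: [0.4469, -0.1811, 0.0861]
ee_rot: [-0.298, 3.125, -0.001]
force: [0.3, -0.3, -0.6]
width: 0.095
gripper_force: 45.0
```

```bash
python3 - <<'E'
from h import *
np.set_printoptions(precision=4,suppress=True)
o=arm.observe();T=o['position'];R=Ro.from_rotvec(o['ee_rot']).as_matrix()
th=np.radians(10.91);u=np.array([np.cos(th),np.sin(th)]);v=np.array([-u[1],u[0]])
print(o['clock'],T,T[:2]@u*1000,T[:2]@v*1000,np.degrees(np.arctan2(-R[1,0],-R[0,0])),o['force'],o['width'])
a,p=snap('wrist','w4.png');b,pb=snap('side','s4.png')
c=np.zeros((600,800,3),np.uint8)
c[:300,:]=cv2.resize(a[40:280,180:400,::-1],(800,300)) if 0 else 0
m=cv2.resize(a[90:290,200:370,::-1],None,fx=3,fy=3);c[:m.shape[0],:m.shape[1]]=m[:600]
m=cv2.resize(b[120:210,230:345,::-1],None,fx=2.4,fy=2.4);c[:m.shape[0],520:520+m.shape[1]]=m[:,:280]
cv2.imwrite('pics/c4.png',c)
E
```

```text
5.35 [ 0.4469 -0.1811  0.0861] 404.59518640271193 -262.3763364347669 10.89743602632017 [ 0.2614 -0.287  -0.5553] 0.095116911676773
```

View pics/c4.png

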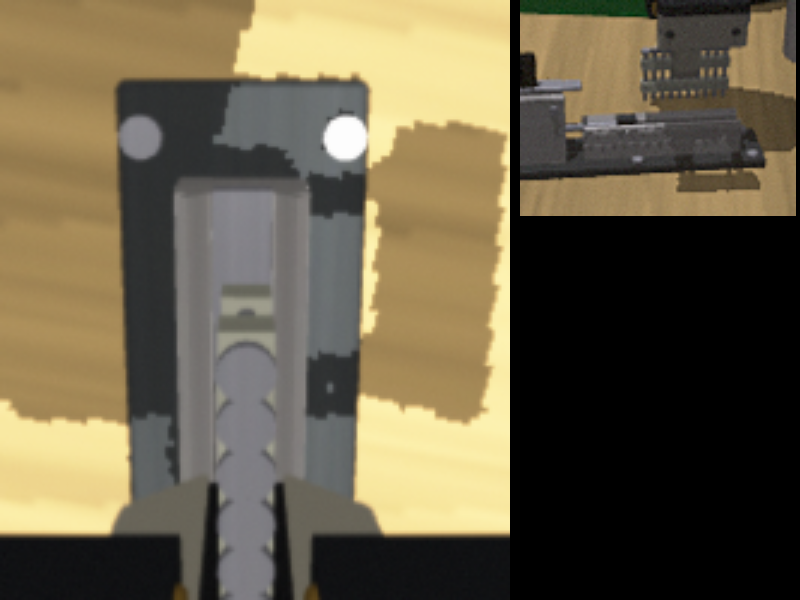

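The crop shows the strip nearly centred over the channel: strip column 247 against channel centre about 243, so roughly 0.8 mm to the left. Its tail is over the ledge.

Request:
send_rows(increments=[[0,[0,-0.06,1.2],[0,0,0]],[0,[0,0,1.0],[0,0,0]],[0,[0,0,0.4],[0,0,0]],[0,[0,0,0.2],[0,0,0]],[0,[0,0,0],[0,0,0]]])

```text
clock: 5.95
position: [0.4454, -0.1817, 0.0568]
ee_rot: [0.296, -3.127, -0.002]
force: [-2.1, 1.7, 7.9]
width: 0.092
gripper_force: 45.0
```

Request:
send_rows(increments=[[0,[0,0,0.05],[0,0,0]],[0,[0,0,0.05],[0,0,0]],[0,[0,0,0],[0,0,0]]])

```text
clock: 6.25
position: [0.4456, -0.1817, 0.0566]
ee_rot: [0.296, -3.128, -0.002]
force: [-5.2, 3.0, 20.9]
width: 0.091
gripper_force: 45.0
```

Request:
send_rows(increments=[[0,[0,0,-0.12],[0,0,0]],[0,[-0.4,0,0],[0,0,0]],[0,[-0.4,0,0],[0,0,0]],[0,[-0.4,0,0],[0,0,0]],[0,[0,0,0],[0,0,0]]])

```text
clock: 6.75
position: [0.4568, -0.1798, 0.0566]
ee_rot: [0.296, -3.125, -0.001]
force: [-4.3, -1.5, 6.4]
width: 0.096
gripper_force: 45.0
```

Request:
send_rows(increments=[[0,[-0.5,0,0],[0,0,0]],[0,[-0.5,0,0],[0,0,0]],[0,[-0.4,0,0],[0,0,0]],[0,[-0.3,0,0],[0,0,0]],[0,[0,0,0],[0,0,0]]])

```text
clock: 7.25
position: [0.4732, -0.1767, 0.0564]
ee_rot: [0.296, -3.125, -0.001]
force: [-5.5, -1.0, 5.9]
width: 0.1
gripper_force: 45.0
```

```bash
cat > st.py <<'E'
from h import *
np.set_printoptions(precision=4,suppress=True)
o=arm.observe();T=o['position'];R=Ro.from_rotvec(o['ee_rot']).as_matrix()
th=np.radians(10.91);u=np.array([np.cos(th),np.sin(th)]);v=np.array([-u[1],u[0]])
print(o['clock'],T,T[:2]@u*1000,T[:2]@v*1000,np.degrees(np.arctan2(-R[1,0],-R[0,0])),'Fu,Fv,Fz',o['force'][:2]@u,o['force'][:2]@v,o['force'][2],o['width'])
E
python3 st.py
```

```text
7.25 [ 0.4732 -0.1767  0.0564] 431.238071130597 -263.02693024637813 10.809397385968904 Fu,Fv,Fz -5.633726828610273 0.07309659221278898 5.9231043587231875 0.09955853204422056
```

Request:
send_rows(increments=[[0,[-0.3,0,0],[0,0,0]],[0,[-0.3,0,0],[0,0,0]],[0,[0,0,0],[0,0,0]]])

```text
clock: 7.55
position: [0.4793, -0.1755, 0.0563]
ee_rot: [0.296, -3.125, -0.0]
force: [-4.9, -1.3, 0.2]
width: 0.091
gripper_force: 45.0
```

```bash
python3 st.py; python3 - <<'E'
from h import *
a,p=snap('wrist','w5.png');b,pb=snap('side','s5.png')
c=np.zeros((600,800,3),np.uint8)
m=cv2.resize(a[120:270,220:345,::-1],None,fx=4,fy=4,interpolation=cv2.INTER_CUBIC);c[:600,:500]=m
m=cv2.resize(b[120:210,230:345,::-1],None,fx=2.4,fy=2.4);c[:m.shape[0],520:520+m.shape[1]]=m[:,:280]
cv2.imwrite('pics/c5.png',c)
E
```

```text
7.55 [ 0.4793 -0.1755  0.0563] 437.39893252327545 -263.0302884231171 10.813347877906658 Fu,Fv,Fz -5.087678980566451 -0.30919320875250306 0.17610141885021008 0.09128805830855112
```

View pics/c5.png

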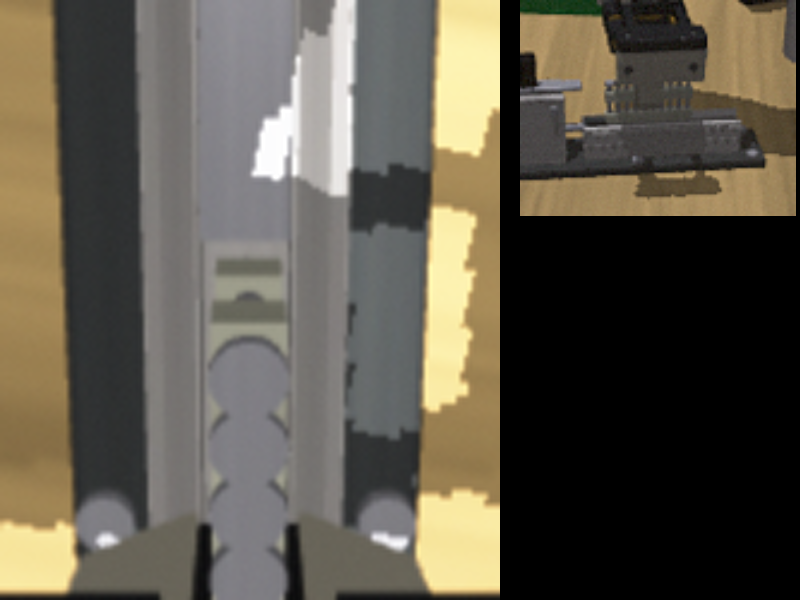

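The strip is centred in the channel with its tail face right at the ledge's edge (crop row 240). Fz has dropped to about 0, so the tail seems to have just cleared.

Request:
send_rows(increments=[[0,[-0.05,0,0],[0,0,0]],[0,[0,0,0.2],[0,0,0]],[0,[0,0,0.1],[0,0,0]],[0,[0,0,0],[0,0,0]]])

```text
clock: 8.05
position: [0.4806, -0.1751, 0.0538]
ee_rot: [0.297, -3.127, -0.0]
force: [-5.1, -1.8, 0.2]
width: 0.094
gripper_force: 45.0
```

```bash
python3 st.py
```

```text
8.05 [ 0.4806 -0.1751  0.0538] 438.7893095305387 -262.95085099981657 10.839540364493297 Fu,Fv,Fz -5.336875849712103 -0.8278304672862282 0.1806153419019635 0.09428013913646223
```

Request:
send_rows(increments=[[0,[0,0,0.25],[0,0,0]],[0,[0,0,0.2],[0,0,0]],[0,[0,0,0.1],[0,0,0]],[0,[0,0,0],[0,0,0]]])

```text
clock: 8.45
position: [0.4807, -0.1752, 0.049]
ee_rot: [-0.296, 3.127, 0.001]
force: [-8.2, 0.0, 12.6]
width: 0.096
gripper_force: 45.0
```

```bash
python3 st.py
```

```text
8.45 [ 0.4807 -0.1752  0.049 ] 438.851186931019 -263.03636582194326 10.826582416489382 Fu,Fv,Fz -8.08491905538304 1.5889219186103747 12.615607258171659 0.09617938741716933
```

Request:
send_rows(increments=[[1.5,[0,0,0],[0,0,0]],[2.5,[0,0,0],[0,0,0]],[4,[0,0,0],[0,0,0]],[4,[0,0,0],[0,0,0]],[4,[0,0,-1.0],[0,0,0]]])

```text
clock: 8.95
position: [0.4801, -0.1749, 0.0578]
ee_rot: [0.297, -3.126, -0.001]
force: [-0.8, 0.6, 0.4]
width: 0.423
gripper_force: 0.0
```

Request:
send_rows(increments=[[4,[0,0,-3],[0,0,0]],[4,[0,0,-4.5],[0,0,0]],[4,[0,0,-4.5],[0,0,0]],[4,[0,0,-1],[0,0,0]],[4,[0,0,0],[0,0,0]]])

```text
clock: 9.45
position: [0.482, -0.1755, 0.1907]
ee_rot: [-0.296, 3.123, -0.002]
force: [0.1, -0.2, -0.9]
width: 0.436
gripper_force: 0.0
```

```bash
python3 st.py; python3 - <<'E'
from h import *
a,p=snap('wrist','w6.png');b,pb=snap('side','s6.png');t,pt=snap('top','t6.png')
print(p['R'],-np.array(p['R']).T@p['t'])
c=np.zeros((600,800,3),np.uint8)
m=cv2.resize(a[30:290,190:380,::-1],None,fx=2.3,fy=2.3,interpolation=cv2.INTER_CUBIC);c[:m.shape[0],:m.shape[1]]=m
m=cv2.resize(b[130:205,175:340,::-1],None,fx=2.1,fy=2.1);c[:m.shape[0],445:445+m.shape[1]]=m
m=cv2.resize(t[105:265,340:430,::-1],None,fx=2.5,fy=2.5);c[170:170+m.shape[0],445:445+m.shape[1]]=m
cv2.imwrite('pics/c6.png',c)
E
```

```text
9.45 [ 0.482  -0.1755  0.1907] 440.0562887845984 -263.5827344125947 10.843630240790427 Fu,Fv,Fz 0.08656558726792392 -0.20434094374635436 -0.9313607493175708 0.43574559570345195
[[-1.88697468e-01  9.82034948e-01 -7.91055755e-04]
 [ 9.35161061e-01  1.79936457e-01  3.05117456e-01]
 [ 2.99778345e-01  5.68351268e-02 -9.52314398e-01]] [ 0.40121985 -0.19169905  0.34883992]
```

View pics/c6.png

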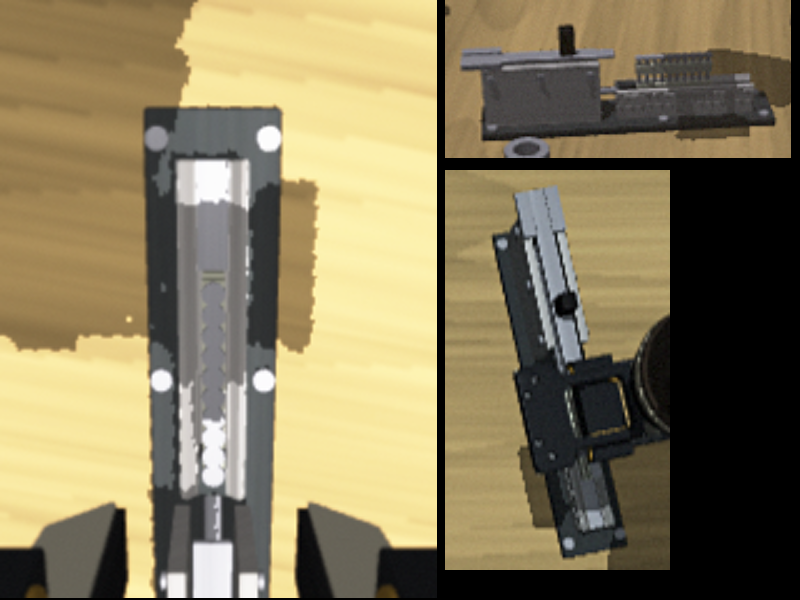

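The strip stands level in the channel (wrist crop col 213, rows 270–485), and the side crop shows it upright between the ledge and the follower. The handle is at top-crop (565,303).

Request:
send_rows(increments=[[5,[-4,0,0],[0,0,0]],[5,[-4,0,0],[0,0,0]],[5,[-4,0,0],[0,0,0]],[5,[0,0,0],[0,0,0]],[5,[0,0,0],[0,0,0]]])

```text
clock: 10.1
position: [0.5979, -0.1522, 0.1859]
ee_rot: [0.298, -3.123, -0.001]
force: [-1.0, -0.9, -0.2]
width: 0.544
gripper_force: 0.0
```

```bash
python3 st.py; python3 - <<'E'
from h import *
np.set_printoptions(precision=1,suppress=True)
a,p=snap('wrist','w7.png')
th=np.radians(10.91);u=np.array([np.cos(th),np.sin(th)]);v=np.array([-u[1],u[0]])
m=(a.max(2)<45).astype(np.uint8)
n,l,st,ce=cv2.connectedComponentsWithStats(m)
for i in range(1,n):
    if st[i,4]>80: q=onz(p,ce[i],.112)[:2]*1000; print(st[i],ce[i],q@u,q@v)
print([proj(p,np.array([*(545e-3*u-.263*v),.112]))])
cv2.imwrite('pics/w7c.png',a[100:400,130:430,::-1])
E
```

```text
10.1 [ 0.5979 -0.1522  0.1859] 558.3185640664063 -262.63675250769205 10.882343616375843 Fu,Fv,Fz -1.1642200102799738 -0.7259228034671203 -0.1596696850029909 0.5436355754156555
[271 187  20  26 367] [280.9 199. ] 540.8516542318441 -263.79973430499723
[ 188  252  188   50 1586] [280.9 285.1] 613.7988024466316 -263.89473205830586
[    0   268   560   152 33090] [225.5 361.2] 691.9554863769671 -313.79129535202696
[ 362  268  190   87 6850] [431.3 307. ] 636.0115968355632 -135.75342881627287
[527 415  33   5 132] [544.7 417.4] 775.2006422414801 10.099318879843427
[array([282. , 204.3])]
```

View pics/w7c.png

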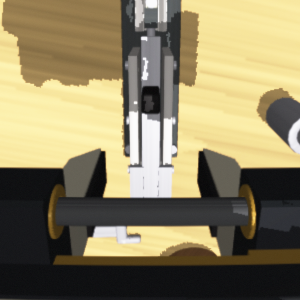

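The handle shows at crop (151,99), image (281,199), with its top's rear edge at row 213. That puts it at u≈544, v≈-264.

Request:
send_rows(increments=[[5,[1.43,-0.1,0],[0,0,0]],[5,[0,0,4.5],[0,0,0]],[5,[0,0,4.0],[0,0,0]],[5,[0,0,1.2],[0,0,0]],[5,[0,0,0],[0,0,0]]], force=25)

```text
clock: 10.65
position: [0.5825, -0.1565, 0.0899]
ee_rot: [0.295, -3.124, -0.002]
force: [-0.1, -0.6, 1.3]
width: 0.54
gripper_force: 0.0
```

Request:
send_rows(increments=[[3,[0,0,0],[0,0,0]],[2,[0,0,0],[0,0,0]],[0,[0,0,0],[0,0,0]],[0,[0,0,0],[0,0,0]],[0,[0,0,0],[0,0,0]]])

```text
clock: 11.15
position: [0.585, -0.1562, 0.092]
ee_rot: [-0.297, 3.127, 0.0]
force: [-1.5, 10.8, 4.3]
width: 0.158
gripper_force: 6.9
```

```bash
python3 st.py
```

```text
11.15 [ 0.585  -0.1562  0.092 ] 544.8312238327611 -264.1078993956007 10.839129895929714 Fu,Fv,Fz 0.593696883603828 10.853556300986718 4.297845402063242 0.15762433567382786
```

Request:
send_rows(increments=[[3,[0,0.1,0],[0,0,0]],[3,[0,0,0.5],[0,0,0]],[0,[0,0,0],[0,0,0]],[0,[0,0,0],[0,0,0]],[0,[0,0,0],[0,0,0]]])

```text
clock: 11.65
position: [0.5844, -0.1558, 0.0862]
ee_rot: [0.296, -3.127, 0.001]
force: [0.9, -1.6, -1.9]
width: 0.15
gripper_force: 25.0
```

Request:
send_rows(increments=[[0,[0,0,0],[0,0,0]],[0,[0,0,0],[0,0,0]]])

```text
clock: 11.85
position: [0.5844, -0.1558, 0.0863]
ee_rot: [0.296, -3.127, 0.001]
force: [0.8, -1.9, -4.2]
width: 0.151
gripper_force: 25.0
```

```bash
python3 st.py
```

```text
11.85 [ 0.5844 -0.1558  0.0863] 544.3739572475079 -263.56633683077786 10.81348861143167 Fu,Fv,Fz 0.4220604149890321 -2.0318989058814476 -4.185161909465636 0.15112508674259292
```

Request:
send_rows(increments=[[0,[1,0,-0.05],[0,0,0]],[0,[1.5,0,0],[0,0,0]],[0,[1.5,0,0],[0,0,0]],[0,[1.5,0,0],[0,0,0]],[0,[1,0,0],[0,0,0]]])

```text
clock: 12.35
position: [0.5196, -0.1681, 0.0863]
ee_rot: [0.296, -3.127, 0.001]
force: [4.4, -4.1, -15.3]
width: 0.148
gripper_force: 25.0
```

Request:
send_rows(increments=[[0,[1,0,0],[0,0,0]],[0,[1,0,0],[0,0,0]],[0,[0.8,0,0],[0,0,0]],[0,[0.5,0,0],[0,0,0]],[0,[0,0,0],[0,0,0]]])

```text
clock: 12.85
position: [0.4868, -0.1744, 0.0863]
ee_rot: [0.295, -3.126, 0.0]
force: [-0.9, -5.3, -13.0]
width: 0.147
gripper_force: 25.0
```

```bash
python3 st.py
```

```text
12.85 [ 0.4868 -0.1744  0.0863] 444.9652457757889 -263.35129451338787 10.784830591419324 Fu,Fv,Fz -1.891296868544765 -5.066684996246506 -13.03415817721749 0.1474738085665311
```

Request:
send_rows(increments=[[0,[0.3,-0.03,0.04],[0,0,0]],[0,[0.3,0,0],[0,0,0]],[0,[0.2,0,0],[0,0,0]],[0,[0,0,0],[0,0,0]]])

```text
clock: 13.25
position: [0.4801, -0.1757, 0.0863]
ee_rot: [0.296, -3.127, 0.0]
force: [3.0, -3.9, -14.8]
width: 0.151
gripper_force: 25.0
```

```bash
python3 st.py
```

```text
13.25 [ 0.4801 -0.1757  0.0863] 438.1446758657738 -263.3722403232736 10.832311417754719 Fu,Fv,Fz 2.1955147027671518 -4.440757591509014 -14.756109954914796 0.15132735912657347
```

Request:
send_rows(increments=[[0,[0.15,0,0],[0,0,0]],[0,[0.15,0,0],[0,0,0]],[0,[0,0,0],[0,0,0]]])

```text
clock: 13.55
position: [0.4792, -0.1759, 0.0864]
ee_rot: [-0.298, 3.125, -0.001]
force: [9.9, -2.6, -22.6]
width: 0.149
gripper_force: 25.0
```

```bash
python3 st.py
```

```text
13.55 [ 0.4792 -0.1759  0.0864] 437.2946864675795 -263.4023654864093 10.881082882851372 Fu,Fv,Fz 9.193075925786772 -4.467722463387675 -22.607664984581533 0.14871089675335727
```

Request:
send_rows(increments=[[0,[0.15,0,0.1],[0,0,0]],[0,[0,0,0],[0,0,0]],[0,[0,0,0],[0,0,0]]])

```text
clock: 13.85
position: [0.4793, -0.1759, 0.0863]
ee_rot: [-0.298, 3.122, -0.001]
force: [10.7, -2.2, -14.2]
width: 0.148
gripper_force: 25.0
```

```bash
python3 st.py
```

```text
13.85 [ 0.4793 -0.1759  0.0863] 437.3249838707152 -263.39333280385506 10.919976672360598 Fu,Fv,Fz 10.061921614926431 -4.145272719652375 -14.185555846453369 0.14795471203145344
```

Request:
send_rows(increments=[[2.5,[0,0,0],[0,0,0]],[4,[0,0,0],[0,0,0]],[5,[0,0,0],[0,0,0]],[5,[0,0,-2],[0,0,0]],[5,[0,0,-4],[0,0,0]]])

```text
clock: 14.35
position: [0.4739, -0.1757, 0.1443]
ee_rot: [0.296, -3.122, -0.003]
force: [1.0, 0.4, 0.9]
width: 0.523
gripper_force: 0.0
```

Request:
send_rows(increments=[[5,[0,0,-4.5],[0,0,0]],[5,[-2,0,-2],[0,0,0]],[5,[0,0,0],[0,0,0]]])

```text
clock: 14.65
position: [0.4993, -0.1723, 0.2141]
ee_rot: [-0.298, 3.12, -0.002]
force: [-0.7, -0.5, -0.0]
width: 0.544
gripper_force: 0.0
```

```bash
python3 st.py; python3 - <<'E'
from h import *
a,p=snap('wrist','w8.png');b,pb=snap('side','s8.png')
c=np.zeros((600,800,3),np.uint8)
m=cv2.resize(a[30:290,190:380,::-1],None,fx=2.3,fy=2.3,interpolation=cv2.INTER_CUBIC);c[:m.shape[0],:m.shape[1]]=m
m=cv2.resize(b[130:205,175:340,::-1],None,fx=2.1,fy=2.1);c[:m.shape[0],445:445+m.shape[1]]=m
cv2.imwrite('pics/c8.png',c)
th=np.radians(10.91);u=np.array([np.cos(th),np.sin(th)])
m=(a.max(2)<45).astype(np.uint8);m[265:]=0
n,l,st,ce=cv2.connectedComponentsWithStats(m)
for i in range(1,n):
    if 80<st[i,4]<1500: print(st[i],onz(p,(ce[i][0],st[i][1]+st[i][3]),.112)[:2]@u*1000-8)
E
```

```text
14.65 [ 0.4993 -0.1723  0.2141] 457.6242393873515 -263.7107466815324 10.927017775707792 Fu,Fv,Fz -0.7968887935400919 -0.3084235648970192 -0.007840752147848962 0.5442964905807449
[275 171  16  24 345] 437.492739236731
[226 252   9  13  83] 502.7487716984859
[329 252   9  13  84] 502.60857846379236
```

View pics/c8.png

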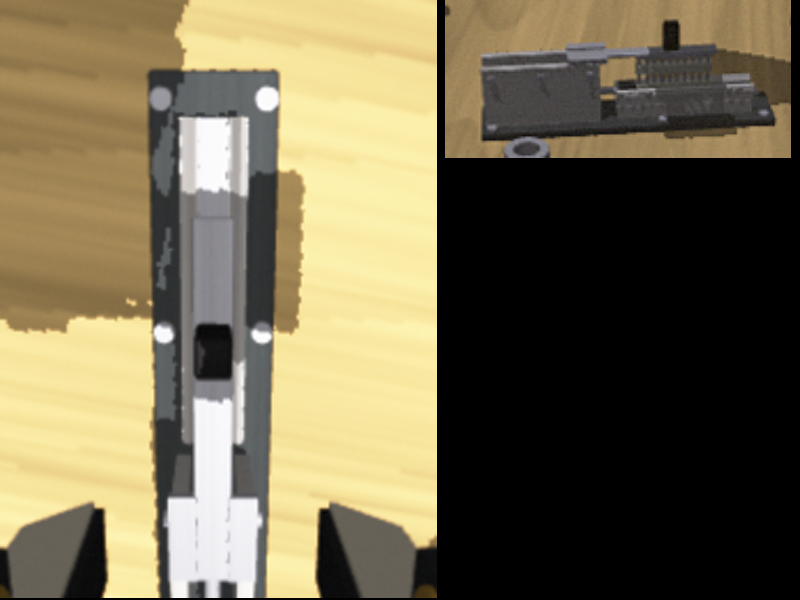

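The rail now covers the strip, with the handle at crop (213,352), u≈437. The fingers are clear and the strip is level in the side crop. My vertical load could have masked the stop, so I'll nudge once more with shut fingers to confirm.

Request:
send_rows(increments=[[0,[-1.0,0.03,0],[0,0,0]],[0,[0,0,3],[0,0,0]],[0,[0,0,4],[0,0,0]],[0,[0,0,4],[0,0,0]],[0,[0,0,0.9],[0,0,0]]])

```text
clock: 15.25
position: [0.502, -0.1694, 0.0869]
ee_rot: [0.295, -3.119, -0.004]
force: [-0.5, 0.2, 0.8]
width: 0.159
gripper_force: 0.0
```

Request:
send_rows(increments=[[0,[0.2,0,0],[0,0,0]],[0,[0.4,0,0],[0,0,0]],[0,[0.2,0,0],[0,0,0]],[0,[0,0,0],[0,0,0]]])

```text
clock: 15.65
position: [0.4983, -0.1723, 0.093]
ee_rot: [-0.296, 3.125, -0.001]
force: [0.6, 0.5, 0.5]
width: 0.004
gripper_force: 0.0
```

```bash
python3 st.py
```

```text
15.65 [ 0.4983 -0.1723  0.093 ] 456.7121160401255 -263.5286055890048 10.81753451145425 Fu,Fv,Fz 0.6890360363911925 0.39753988528920103 0.5144237388545851 0.003918803408860493
```

Request:
send_rows(increments=[[0,[0.2,0,0],[0,0,0]],[0,[0.1,0,0],[0,0,0]],[0,[0,0,0],[0,0,0]]])

```text
clock: 15.95
position: [0.4982, -0.1723, 0.0931]
ee_rot: [-0.298, 3.121, -0.002]
force: [8.4, 0.6, -1.7]
width: 0.006
gripper_force: 4.4
```

Request:
send_rows(increments=[[0,[0.15,0,0],[0,0,0]],[0,[0,0,0],[0,0,0]]])

```text
clock: 16.15
position: [0.4981, -0.1723, 0.0932]
ee_rot: [-0.299, 3.118, -0.003]
force: [13.8, 1.3, -6.3]
width: 0.001
gripper_force: 6.7
```

Request:
send_rows(increments=[[0,[0.15,0,0],[0,0,0]],[0,[0,0,0],[0,0,0]]])

```text
clock: 16.35
position: [0.4981, -0.1724, 0.0933]
ee_rot: [-0.299, 3.116, -0.004]
force: [17.8, 2.7, -10.8]
width: 0.004
gripper_force: 9.1
```

```bash
python3 st.py
```

```text
16.35 [ 0.4981 -0.1724  0.0933] 456.42653999429666 -263.54309982327266 10.974849618157482 Fu,Fv,Fz 17.946421809906237 -0.73860095284596 -10.823784865014218 0.003841771324514315
```

Request:
send_rows(increments=[[0,[-0.9,0,0],[0,0,0]],[0,[0,0,0],[0,0,0]],[0,[0,0,-3],[0,0,0]],[0,[0,0,-4.5],[0,0,0]],[0,[0,0,-4.5],[0,0,0]]])

```text
clock: 16.85
position: [0.4989, -0.1716, 0.2125]
ee_rot: [0.295, -3.125, -0.001]
force: [1.5, 0.2, -0.1]
width: 0.004
gripper_force: 0.0
```

Request:
send_rows(increments=[[0,[0,0,0],[0,0,0]],[0,[0,0,0],[0,0,0]]])

```text
clock: 17.05
position: [0.5004, -0.1717, 0.2126]
ee_rot: [-0.296, 3.126, -0.0]
force: [0.1, -0.4, -1.1]
width: 0.007
gripper_force: 0.0
```

```bash
python3 st.py; python3 -c "
from cell import arm
print(arm.sign_off())"
```

```text
17.05 [ 0.5004 -0.1717  0.2126] 458.8468103557853 -263.31682716111027 10.81801531052482 Fu,Fv,Fz 0.034597913479358915 -0.41926433923487844 -1.0705829176242072 0.006847672719963129
the job is handed in; nothing more can be done
None
```

The full strip is seated in the magazine channel, the cover rail is shut hard against its stop and let go, the stub was left in the rack, and the job was handed in at 17 s.

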